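Tilted rate test: hold the angle gauge on the pick-up stud

ROBOT

A 6-joint arm with a two-finger parallel gripper is mounted at the origin on the work surface. World frame = base frame: x ahead of the robot, y to its left, z up, the work surface at z = 0. Lengths are in m, angles in rad, forces in N, time in s.
With the tool pointing down it reaches from about 0.4 to 0.925 m from the base axis. Payload 12.5 kg.
Tool frame: the origin (TCP) lies between the finger pads; the fingertips stand 25 mm ahead of it and the grasp point (between the pads) lies 6 mm ahead of it; z points along the fingers, y is the line along which they close (so a half turn about z gives the same grasp; the last joint's range is limited). The gripper opens to 95 mm and grips with 3 to 60 N. Pads are 20 mm wide; open, the fingers measure 119 mm over their backs; the gripper's body (75 mm by 180 mm) begins 59 mm behind the grasp point.
Start: joints at [1.061, 0.491, 1.559, -0, 1.092, -0.106], TCP at [0.246, 0.575, 0.24] pointing down, gripper open.
Joint ranges: [-3.1, 3.1], [-0.84, 2.19], [0.05, 2.79], [-1.13, 4.28], [0.06, 2.93], [-2.69, 2.69]. Speed limits (rad/s): [2.22, 2.22, 2.79, 3.14, 3.14, 3.14].

INTERFACE

Orientations are given as a rotation vector (axis times angle).
In Python, from plant import sense, camera, hand_in gives the robot as it stands.
- The arm moves only by the tool step_arm, never from a script. Its argument "moves" is one flat list of numbers, 7 for each row, row after row: the shift along the tool's x, y, z in m, then the turn, a rotation vector about the tool's x, y, z in degrees, then the opening, from 0 (shut) to 1 (fully open). In form: [tx, ty, tz, wx, wy, wz, claw, tx, ty, tz, wx, wy, wz, claw, ...]. A call has 1 to 12 rows; each row is the pose to reach, as a shift and turn from the pose commanded when the call began, along the tool's axes at that moment; what a row does not reach only later rows make up. A row lasts 1/8 s, in which the tool goes at most 62.5 mm and 10.7 degrees, less where a joint would pass 70% of its speed; a pose out of reach is approached as far as the arm can. A call with a gripper value outside its range is refused whole. The fingers move at their own pace and stop on an object; "grip_force" is the grip in N (left out, the last holds). Time passes only in rows, so rows that repeat a pose let the fingers close. It gives the time, the measured TCP pose, the force, the opening and the grip force at its end, in the units of the state.
- sense(): the state, without advancing time (a new reading comes with each control period).
- camera(name): name is "side" or "top"; returns a dict with "pixels" (384x512x3 uint8, blue, green, red), "camera_matrix" (3x3 intrinsics, pixels), "rvec" (rotation vector, rad) and "tvec" (3), from world to camera coordinates, as OpenCV has them. Camera axes: x right, y down, z forward; pixel columns grow to the right and rows downward; lengths in m; the calibration is good to about 2 mm. A picture is of the moment at which its call begins. There is no depth.
- hand_in(): hands the job in; it is judged then, once.
The state is a dict: "t": time; "joints": joint angles; "qd": joint speeds; "joint_efforts": joint torques, N m; "ee_pos": TCP position; "orientation": TCP orientation; "contact_force": force on the tool from outside, world axes, zero at the start; "wrist_torque": the same for the moment, N m; "opening": finger opening in m; "grasp_force": force on a finger pad.
Only numpy, scipy, OpenCV 4.12 (cv2) and the standard library are available. Lean on these libraries where they do the work, as an engineer would, in place of code of your own. Each camera call takes 0.05 s, during which the arm holds its last target. There are 200 camera calls.

TASK

Switch the rate tester on by turning its handle a quarter turn clockwise into the on position. Then pick up the angle gauge that carries the watch movement, set the middle of its foot on the domed pick-up stud, press the sprung stud gently about half way down, and rock the gauge until its swinging pointer settles on the middle of the mark. Finish while still holding it there, steady, with the tester left on; leave the cup, pot and screwdriver alone.

Things in the scene. Friction and masses are not known exactly. Their poses are not given: they have to be found in the camera images.
- tester: rate tester, a fixed grey box 110 (x) x 100 (y) x 50 mm high with the rotary handle on the middle of its top; origin at the centre of its underside, z up. On the top a round steel pip (8 mm) 40 mm out along -x marks off, a short steel bar 40 mm out along +y marks on
- switch (a joint): angle of the tester's handle about the vertical axis through the tester's origin, rad, growing clockwise seen from above: 0 off, 1.571 (a quarter turn) on; a detent holds each end and the handle snaps over half way (at most 0.15 N m)
- switch_grip (a point): grip point of the handle, on its axis, 78 mm above the bench and 10 mm below the handle's top. The handle is an upright black bar 56 mm long, 12 mm thick and 28 mm high; its axes turn with it: the bar lies along x (from 32 mm at -x, the white-lined pointing end, to 24 mm at +x); when off its axes are those of the tester
- stand: pick-up stand, a fixed dark steel block 80 x 80 x 24 mm with a steel sleeve (30 mm diameter, to 48 mm above the bench) in its middle, which carries the stud; origin at the centre of its underside, z up
- stud (a joint): how far the sprung stud is pressed straight down into its sleeve, m: 0 free, 0.010 at its stop; spring 0.6 N per mm after about 0.5 N, so half way takes about 3.5 N
- stud_top (a point): highest point of the stud, 70 mm above the bench when free; moves down with the stud. The steel stud has a head of 28 mm diameter with a domed top of 20 mm radius, so a flat foot does not sit still on it
- gauge: angle gauge, loose, 0.2-0.4 kg, upright at the start; origin at the centre of its foot's underside, z up, x along the foot. Aluminium foot 120 (x) x 32 (y) x 8 mm; upright white round dial 76 mm across, 6 mm thick, facing +y and -y, centre 54 mm up; black grip bar on top 44 (x) x 16 (y) x 32 mm, 90 to 122 mm up; a 27 mm watch movement lies on the foot's +x end
- gauge_grip (a point): grip point in the middle of the gauge's black grip bar, 108 mm above the gauge's origin along its z; grip it across y (16 mm)
- pointer (a joint): angle of the swinging pointer, rad: a free pendulum on an axis along the gauge's y, 80 mm above its origin, 46 mm long; it hangs straight down and swings for about a second after a movement. 0 with the gauge upright; positive with its tip on the gauge's -x side, as when the gauge is turned negatively about its y axis (movement end raised): pointer = minus that tilt
- mark (a joint): angle at which the mark is set on the dial, rad, same axis, zero and sign as the pointer; stiff, it stays as it is set. Between 0.14 and 0.38 (on the -x side). The mark is a brass tab 7 mm wide and 14 mm long on both faces, behind the pointer's tip
- pointer_tip (a point): tip of the pointer, 46 mm from its pivot, in the middle plane of the dial
- mark_centre (a point): middle of the mark, 46 mm from the pivot, in the middle plane of the dial
- cup: bystander: cream cup 64 mm across, 32 mm high; origin at the centre of its underside
- pot: bystander: small aluminium pot with a lid, 38 mm across, 34 mm high; origin at the centre of its underside
- driver: bystander: small screwdriver with a blue handle, 130 mm long, lying down

How it is judged:
On the way, in this order (a step that is already met when the one before it is completed fails the run):
1. the handle is in the on position (value of joint switch above 1.35 rad), for 0.2 s.
2. the gauge is lifted clear of the bench in the gripper (height (world z) of gauge above 0.03 m and contact force between the fingers and gauge above 1 N), for 0.1 s.
3. the middle of the gauge's foot presses on the stud (distance between gauge and stud_top below 0.02 m and contact force between gauge and stand above 0.3 N), for 0.1 s.
At the end, for the whole second after the job is handed in: The handle is on (above 1.35 rad); the gripper still holds the gauge, at rest; the centre of its foot's underside is within 20 mm of the stud's top and presses the stud down by 2 to 8.5 mm; the pointer has stopped swinging (below 0.15 rad/s) with its tip within 2.5 mm of the middle of the mark (value of joint switch above 1.35 rad and distance between pointer_tip and mark_centre below 0.0025 m and velocity of joint pointer between -0.15 and 0.15 rad/s and value of joint stud between 0.002 and 0.0085 m and distance between gauge and stud_top below 0.02 m and contact force between gauge and stand above 0.5 N and contact force between the fingers and gauge above 1 N and linear speed of gauge below 0.02 m/s); the arm keeps its last pose, push and grip.
It fails at once if the gauge is driven hard into the stud (over 20 N) (contact force between gauge and stand above 20 N).
It fails at once if the gauge is tipped over (more than 60 degrees) (angle between gauge's own z axis and vertical above 1.05 rad).
It fails at once if a bystander is moved by more than 30 mm (distance of any of cup, pot, driver from where it was at the start of the episode above 0.03 m).
It also fails if it takes over 58 s, if anything falls off the work surface, if the arm or the gripper's body presses on something with over 40 N, if the wrist force passes 120 N, or if a joint passes its speed limit or range.

## Working session

There is one attempt and no reset: what is moved stays moved. The work goes in short steps, Python scripts to look and compute and a tool call to move; the robot and the scene stay as the last step left them, time stands still between calls to the robot, and variables do not carry over. Pictures are saved under pics/ and viewed, at most 10 in all, crops included, and the job is handed in when it is done.

Besides the shell and the picture viewer there is one more tool, called after "Request:" by a JSON object that holds its "fn" and its "kwargs". step_arm: Moves the arm, as the interface text tells. Its arguments: {"type":"object","properties":{"moves":{"type":"array","items":{"type":"number"}},"grip_force":{"type":"number"}},"required":["moves"]}

```bash
mkdir -p pics; ls; python3 - <<'E'
from plant import sense,camera
import cv2,numpy as np
s=sense(); print({k:np.round(v,3).tolist() for k,v in s.items()})
for n in("top","side"):
    c=camera(n); cv2.imwrite(f"pics/{n}0.png",c["pixels"]); np.savez(f"{n}0.npz",**c)
    print(n,np.round(c["camera_matrix"],1).tolist(),np.round(c["rvec"],3).tolist(),np.round(c["tvec"],3).tolist())
E
```

```text
pics
{'t': 0.0, 'joints': [1.061, 0.492, 1.559, -0.0, 1.092, -0.106], 'qd': [-0.001, 0.001, 0.002, 0.001, 0.0, 0.0], 'joint_efforts': [-0.0, -61.265, -25.817, 0.069, 0.048, -0.0], 'ee_pos': [0.245, 0.575, 0.239], 'orientation': [-0.63, -3.077, 0.002], 'contact_force': [-0.516, -0.007, 0.083], 'wrist_torque': [-0.024, -0.004, -0.02], 'grasp_force': 0.0, 'opening': 0.095}
top [[366.1, 0.0, 257.2], [0.0, 366.1, 191.9], [0.0, 0.0, 1.0]] [2.166, -2.151, 0.102] [-0.008, 0.594, 0.926]
side [[397.9, 0.0, 254.5], [0.0, 397.9, 191.1], [0.0, 0.0, 1.0]] [2.216, -0.593, 0.25] [-0.531, 0.263, 0.751]
```

View pics/top0.png

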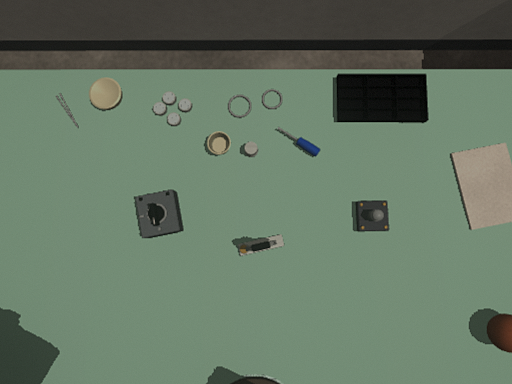

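View pics/side0.png

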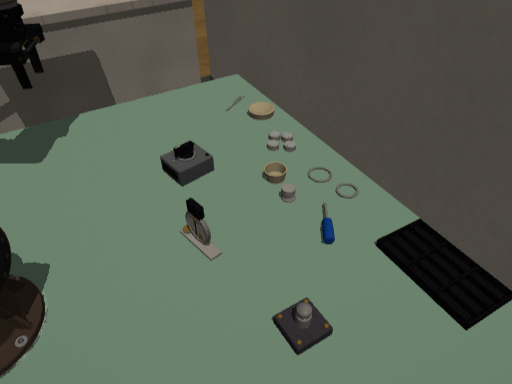

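The top view shows the tester at about (158,214), the gauge at (261,245) with its movement end on the left at (243,250), and the stand at (373,216). The side view shows the same layout. Next I'll make enlarged crops to get the angles.

```bash
cat > h.py <<'E'
import numpy as np,cv2
def ray(c,uv):
    R=cv2.Rodrigues(c["rvec"])[0]; t=np.ravel(c["tvec"])
    p=cv2.undistortPoints(np.array([[uv]],float),c["camera_matrix"],None)[0,0]
    return -R.T@t, R.T@np.array([p[0],p[1],1.])
def onz(c,uv,z):
    o,d=ray(c,uv); return o+d*(z-o[2])/d[2]
def two(c1,a,c2,b):
    o,d=ray(c1,a);p,e=ray(c2,b); s=np.linalg.lstsq(np.c_[d,-e],p-o,rcond=None)[0]
    A,B=o+d*s[0],p+e*s[1]; return (A+B)/2,np.linalg.norm(A-B)
def proj(c,P): return cv2.projectPoints(np.array(P,float).reshape(-1,3),c["rvec"],c["tvec"],c["camera_matrix"],None)[0][:,0]
E
python3 - <<'E'
from h import *
t=dict(np.load("top0.npz")); s=dict(np.load("side0.npz"))
def crop(c,x,y,w,h,k): return np.clip(cv2.resize(c["pixels"][y:y+h,x:x+w],None,fx=k,fy=k,interpolation=cv2.INTER_CUBIC).astype(float)*1.5,0,255).astype(np.uint8)
a=np.hstack([crop(t,128,180,64,64,6),crop(t,229,213,64,64,6)])
b=np.hstack([crop(s,155,130,64,64,6),crop(s,172,195,64,64,6)])
cv2.imwrite("pics/c0.png",cv2.resize(np.vstack([a,b]),(600,600)))
for n,uv,z in(("tester",(158,214),.05),("handle",(156,214),.088),("gauge",(261,245),.12),("stand",(373,216),.024),("stud",(376,215),.07)): print(n,onz(t,uv,z).round(3))
E
```

```text
tester [0.534 0.25  0.05 ]
handle [0.532 0.244 0.088]
gauge [ 0.46  -0.015  0.12 ]
stand [ 0.534 -0.307  0.024]
stud [ 0.534 -0.3    0.07 ]
```

View pics/c0.png

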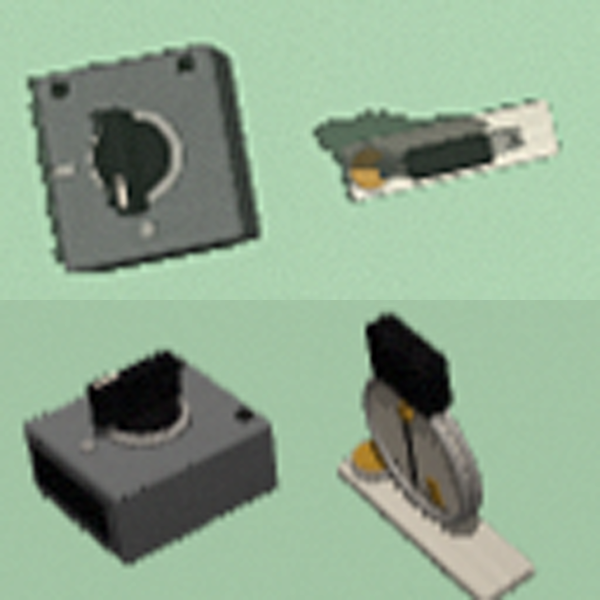

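The crop shows the tester's pip at crop pixel (148,229), its on bar at (64,169) and the handle pointing at the pip, so it is off. The gauge's grip bar centre is at (450,155), the movement is at (367,167), and the mark is on the side away from the movement.

```bash
cat > m.py <<'E'
from h import *
t=dict(np.load("top0.npz")); s=dict(np.load("side0.npz"))
k=4.6875
L=lambda x,y:(128+x/k-.4,180+y/k-.4); G=lambda x,y:(229+(x-300)/k-.4,213+y/k-.4)
P=onz(t,L(148,229),.051)[:2]; B=onz(t,L(64,169),.051)[:2]
d=(B-P); m=(P+B)/2; n=np.array([d[1],-d[0]])/2  # O = m + perp
print("pip",P,"bar",B,"sep(56.6)",np.linalg.norm(d)); O=m+n; x=O-P
print("tester O",O,"yaw",np.degrees(np.arctan2(x[1],x[0])))
# tester top corners
C=np.array([onz(t,L(*q),.05)[:2] for q in((33,78),(213,45),(240,237),(68,270))]); print(C.round(3).tolist(),C.mean(0))
# gauge bar
g=t["pixels"].astype(int); roi=np.zeros(g.shape[:2],bool); roi[235:258,238:288]=1
mk=((g.max(2)<35)&roi).astype(np.uint8); n_,lab,st,ce=cv2.connectedComponentsWithStats(mk); i=1+np.argmax(st[1:,4])
r=cv2.minAreaRect(np.argwhere(lab==i)[:,::-1].astype(np.float32)); print("bar",r,ce[i],st[i])
bx=np.array([onz(t,q,.122)[:2] for q in cv2.boxPoints(r)]); print(bx.round(3).tolist(), bx.mean(0))
F=[onz(t,G(*q),.008)[:2] for q in((350,200),(560,155),(545,98))]; print("foot",np.round(F,3).tolist(),"centre?",(F[0]+F[2])/2, "len",np.linalg.norm(F[0]-F[1]),np.linalg.norm(F[2]-F[1]), "x heading",np.degrees(np.arctan2(*(F[0]-F[1])[::-1])))
# side: grip-bar top face centre triangulated; side crop
S=lambda x,y:(172+(x-300)/k-.4,195+(y-300)/k-.4)
print("bar mid two-view", two(t,ce[i],s,S(410,365)))
print("stud", onz(t,(376,215),.068), onz(s,(304,308),.068))
for nm,c,lo in(("top",t,None),("side",s,None)):
    p=c["pixels"].astype(int); q=proj(c,[[.534,-.305,.0]])[0].astype(int); print(nm,q)
E
python3 m.py
python3 - <<'E'
from h import *
o=[]
for n,(x,y) in(("top",(345,188)),("side",(272,290))):
    c=np.load(n+"0.npz")["pixels"][y:y+56,x:x+64]; o.append(np.clip(cv2.resize(c,None,fx=6,fy=6,interpolation=cv2.INTER_CUBIC)*1.5,0,255))
cv2.imwrite("pics/c1.png",np.hstack(o))
E
```

```text
pip [0.49679088 0.24494535] bar [0.52903529 0.29223011] sep(56.6) 0.05723242882720289
tester O [0.53655547 0.25246552] yaw 10.709152620195015
[[0.579, 0.312], [0.598, 0.213], [0.493, 0.195], [0.474, 0.288]] [0.53599387 0.25194596]
bar ((260.11767578125, 245.97061157226562), (5.820855140686035, 17.220029830932617), 75.96376037597656) [260.05660377 246.03773585] [252 242  18   9  53]
[[0.459, 0.008], [0.469, -0.031], [0.456, -0.034], [0.446, 0.005]] [ 0.45747132 -0.01312053]
foot [[0.428, 0.042], [0.455, -0.076], [0.486, -0.067]] centre? [ 0.45739368 -0.01242906] len 0.12089833293228412 0.032945622117402276 x heading 102.4599007332346
bar mid two-view (array([ 0.45855343, -0.01350495,  0.10801278]), np.float64(0.0037507916840622073))
stud [ 0.53433005 -0.30105386  0.068     ] [ 0.53792089 -0.30661775  0.068     ]
top [369 216]
side [299 328][ WARN:0@0.096] global loadsave.cpp:1063 imwrite_ Unsupported depth image for selected encoder is fallbacked to CV_8U.
```

View pics/c1.png

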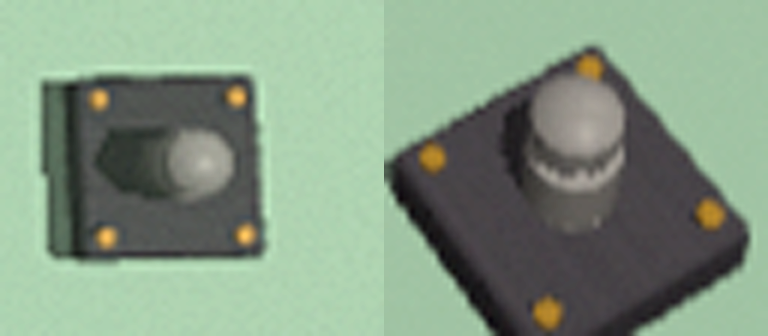

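The bolt heads put the stand's centre at about (373.3,215.4), and the stud's head is at about (378,214.6) in the top image.

```bash
cat >> h.py <<'E'
from scipy.spatial.transform import Rotation as Ro
def move(s,p,head,tilt=0):
    "shift, turn from state s to TCP p, tool down, tool y at heading deg, then tilt about tool y"
    h=np.radians(head); y=np.array([np.cos(h),np.sin(h),0]); z=np.array([0,0,-1.]); x=np.cross(y,z)
    R=Ro.from_matrix(np.c_[x,y,z])*Ro.from_rotvec([0,np.radians(tilt),0]); C=Ro.from_rotvec(s["orientation"])
    print("mm",(C.inv().apply(np.array(p)-s["ee_pos"])*1e3).round(1),"deg",np.degrees((C.inv()*R).as_rotvec()).round(1), "pos",np.round(s["ee_pos"],4),"F",np.round(s["contact_force"],1))
E
python3 - <<'E'
from h import *
from plant import sense
t=dict(np.load("top0.npz")); s=dict(np.load("side0.npz"))
Q=lambda x,y,a,b:(a+x/6-.4,b+y/6-.4)
print("stand", np.mean([onz(t,Q(x,y,345,188),.025) for x,y in((99,99),(237,97),(107,237),(246,235))],0), np.mean([onz(s,Q(x-384,y,272,290),.025) for x,y in((590,67),(432,157),(710,213),(547,311))],0))
print("stud",onz(t,Q(201,162,345,188),.063),onz(s,Q(577,112,272,290),.063))
move(sense(),[.536,.252,.16],100.7); move(sense(),[.536,.252,.084],100.7)
E
```

```text
stand [ 0.53533283 -0.3072816   0.025     ] [ 0.53916428 -0.30491985  0.025     ]
stud [ 0.53561276 -0.30786254  0.063     ] [ 0.63684576 -0.3609023   0.063     ]
mm [-393.9 -182.4   79.3] deg [ -0.1  -0.  -33.8] pos [0.2454 0.5746 0.2391] F [-1.2  0.2  0.5]
mm [-393.9 -182.3  155.3] deg [ -0.1  -0.  -33.8] pos [0.2454 0.5746 0.2391] F [-1.2  0.2  0.5]
```

Request:
{"fn": "step_arm", "kwargs": {"moves": [-0.394,-0.1824,0.08,0,0,-33.8,0.5,-0.394,-0.1824,0.08,0,0,-33.8,0.5,-0.394,-0.1824,0.08,0,0,-33.8,0.5,-0.394,-0.1824,0.08,0,0,-33.8,0.5,-0.394,-0.1824,0.08,0,0,-33.8,0.5,-0.394,-0.1824,0.08,0,0,-33.8,0.5,-0.394,-0.1824,0.08,0,0,-33.8,0.5,-0.394,-0.1824,0.08,0,0,-33.8,0.5,-0.394,-0.1824,0.08,0,0,-33.8,0.5], "grip_force": 25}}

```text
t: 1.23
ee_pos: [0.5362, 0.2518, 0.1592]
orientation: [0.29, -3.127, 0.0]
contact_force: [-0.6, 0.2, -0.2]
opening: 0.0476
grasp_force: 0.0
```

```bash
python3 - <<'E'
from h import *
from plant import sense
s=sense(); move(s,[.536,.252,.084],100.7); print(s["t"],s["opening"])
E
```

```text
mm [ 0.1  0.2 75.2] deg [ 0.  -0.1 -0.1] pos [0.5362 0.2518 0.1592] F [-0.6  0.2 -0.2]
1.225 0.04758910185827434
```

Request:
{"fn": "step_arm", "kwargs": {"moves": [0,0,0.03,0,0,0,0.5,0,0,0.06,0,0,0,0.5,0,0,0.075,0,0,0,0.5,0,0,0.075,0,0,0,0.5,0,0,0.075,0,0,0,0,0,0,0.075,0,0,0,0,0,0,0.075,0,0,0,0,0,0,0.075,0,0,0,0], "grip_force": 25}}

```text
t: 2.22
ee_pos: [0.5366, 0.254, 0.0859]
orientation: [-0.289, 3.126, 0.006]
contact_force: [-8.7, 37.3, 3.1]
opening: 0.0132
grasp_force: 20.4
```

Request:
{"fn": "step_arm", "kwargs": {"moves": [0,0.0022,0,0,0,0,0,0,0.0022,0,0,0,0,0,0,0.0022,0,0,0,0,0], "grip_force": 25}}

```text
t: 2.6
ee_pos: [0.5364, 0.2551, 0.0858]
orientation: [-0.292, 3.125, 0.002]
contact_force: [0.1, 5.4, 6.6]
opening: 0.0122
grasp_force: 26.8
```

Request:
{"fn": "step_arm", "kwargs": {"moves": [0,0.0003,0,0,0,10,0,0,0.0003,0,0,0,20,0,0,0.0003,0,0,0,30,0,0,0.0003,0,0,0,40,0,0,0.0003,0,0,0,40,0], "grip_force": 25}}

```text
t: 3.22
ee_pos: [0.5366, 0.256, 0.0858]
orientation: [0.799, 3.036, 0.005]
contact_force: [0.8, 10.9, 5.4]
opening: 0.0117
grasp_force: 26.8
```

Request:
{"fn": "step_arm", "kwargs": {"moves": [0.0003,0.0006,0,0,0,10,0,0.0003,0.0006,0,0,0,20,0,0.0003,0.0006,0,0,0,30,0,0.0003,0.0006,0,0,0,40,0,0.0003,0.0006,0,0,0,50,0,0.0003,0.0006,0,0,0,50,0,0.0003,0.0006,0,0,0,50,0], "grip_force": 25}}

```text
t: 4.1
ee_pos: [0.5375, 0.2568, 0.0858]
orientation: [2.003, 2.417, 0.008]
contact_force: [4.4, 10.6, 1.4]
opening: 0.0119
grasp_force: 27.2
```

```bash
python3 - <<'E'
from h import *
from plant import sense
s=sense(); move(s,[.536,.255,.084],10.7); print(s["wrist_torque"].round(2) if hasattr(s["wrist_torque"],"round") else s["wrist_torque"],s["joints"])
E
```

```text
mm [-1.5 -1.8  1.8] deg [ 0.3 -0.1 -0. ] pos [0.5375 0.2568 0.0858] F [ 4.4 10.6  1.4]
[ 1.65 -0.67  0.46] [3.34441884e-01 6.37651021e-01 1.77606317e+00 1.21815987e-03
 7.22053635e-01 1.46790329e-01]
```

Request:
{"fn": "step_arm", "kwargs": {"moves": [0,0,0,0,0,0,0.5,0,0,0,0,0,0,0.5,0,0,0,0,0,0,0.5,0,0,-0.05,0,0,0,0.7,0,0,-0.11,0,0,0,0.7,0,0,-0.13,0,0,0,0.7,0,0,-0.13,0,0,0,0.7]}}

```text
t: 4.97
ee_pos: [0.536, 0.2552, 0.2161]
orientation: [2.005, 2.417, 0.004]
contact_force: [0.3, -1.1, -0.0]
opening: 0.0662
grasp_force: 0.0
```

```bash
python3 - <<'E'
from h import *
from plant import sense
s=sense(); move(s,[.4585,-.0135,.2],13.); print(s["opening"],s["t"])
E
```

```text
mm [-249.8 -125.8   15.7] deg [ 0.2 -0.  -2.3] pos [0.536  0.2552 0.2161] F [ 0.3 -1.1 -0. ]
0.0662201307529975 4.975
```

Request:
{"fn": "step_arm", "kwargs": {"moves": [-0.25,-0.126,0.016,0,0,-2.3,0.7,-0.25,-0.126,0.016,0,0,-2.3,0.7,-0.25,-0.126,0.016,0,0,-2.3,0.7,-0.25,-0.126,0.016,0,0,-2.3,0.7,-0.25,-0.126,0.016,0,0,-2.3,0.7,-0.25,-0.126,0.016,0,0,-2.3,0.7,-0.25,-0.126,0.016,0,0,-2.3,0.7]}}

```text
t: 5.85
ee_pos: [0.458, -0.0134, 0.1979]
orientation: [-1.956, -2.457, 0.001]
contact_force: [-0.4, 0.2, 0.5]
opening: 0.0666
grasp_force: 0.0
```

```bash
python3 - <<'E'
from h import *
from plant import sense,camera
s=sense(); move(s,[.4585,-.0135,.114],13.); print(s["opening"],s["t"])
t,c=camera("top"),camera("side"); np.savez("top1.npz",**t);np.savez("side1.npz",**c)
f=lambda c,x,y:np.clip(cv2.resize(c["pixels"][y:y+64,x:x+64],(384,384),interpolation=cv2.INTER_CUBIC)*1.5,0,255).astype(np.uint8)
cv2.imwrite("pics/c2.png",np.hstack([f(t,128,180),f(c,172,190)]))
E
```

```text
mm [-0.3  0.5 83.9] deg [-0.1 -0.  -0.1] pos [ 0.458  -0.0134  0.1979] F [-0.4  0.2  0.5]
0.06655014720106293 5.85
```

View pics/c2.png

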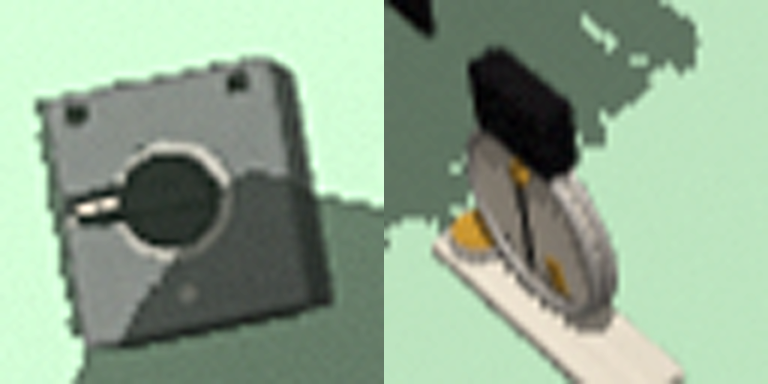

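The handle points to the on bar, at crop pixel (95,208). The gripper hangs above the gauge, and the dial shows its pivot at (520,173), the pointer tip near (530,265) and the mark near (560,280).

Request:
{"fn": "step_arm", "kwargs": {"moves": [0,0,0.04,0,0,0,0.7,0,0.0005,0.07,0,0,0,0.7,0,0.0005,0.083,0,0,0,0.7,0,0.0005,0.083,0,0,0,0.5,0,0.0005,0.083,0,0,0,0,0,0.0005,0.083,0,0,0,0,0,0.0005,0.083,0,0,0,0,0,0.0005,0.083,0,0,0,0,0,0.0005,0.083,0,0,0,0], "grip_force": 25}}

```text
t: 7.08
ee_pos: [0.4588, -0.0136, 0.1158]
orientation: [1.956, 2.458, 0.0]
contact_force: [-1.3, -0.9, 2.9]
opening: 0.0162
grasp_force: 25.0
```

```bash
python3 - <<'E'
from h import *
from plant import sense
move(sense(),[.537,-.3065,.2],13.)
s=dict(np.load("side1.npz")); print("cam",ray(s,(256,192))[0].round(3))
# dial plane through gauge grip position, normal heading 13 deg
def dial(uv,O=np.array([.4585,-.0135]),h=13):
    o,d=ray(s,uv); n=np.r_[np.cos(np.radians(h)),np.sin(np.radians(h)),0]; x=np.r_[-n[1],n[0],0]
    P=o+d*(n@(np.r_[O,0]-o)+.003)/(n@d); return (P-np.r_[O,0])@x*1e3,P[2]*1e3
S=lambda x,y:(172+(x-384)/6-.4,190+y/6-.4)
a=[dial(S(*q)) for q in((520,173),(530,265),(558,277))]; print(np.round(a,1))
E
```

```text
mm [-303.    10.5  -84.2] deg [ 0.  0. -0.] pos [ 0.4588 -0.0136  0.1158] F [-1.3 -0.9  2.9]
cam [ 0.276 -0.613  0.681]
[[11.4 68.7]
 [15.  17. ]
 [-4.2 25.4]]
```

Request:
{"fn": "step_arm", "kwargs": {"moves": [0,0,-0.02,0,0,0,0,0,0,-0.05,0,0,0,0,0,0,-0.08,0,0,0,0,0,0,-0.12,0,0,0,0,0,0,-0.12,0,0,0,0], "grip_force": 40}}

```text
t: 7.7
ee_pos: [0.4594, -0.0136, 0.2375]
orientation: [1.954, 2.455, 0.003]
contact_force: [-0.8, 0.3, -3.2]
opening: 0.0157
grasp_force: 40.0
```

```bash
cat >> h.py <<'E'
def place(s,th,dz,S=(.537,-.3065),r=.1158,head=13.):
    "target with the foot middle on the dome, dz above (+) first touch"
    h=np.radians(head+90); u=np.r_[np.cos(h),np.sin(h),0]; gz=np.r_[0,0,np.cos(th)]-np.sin(th)*u
    c=np.r_[S,.05]+.02*gz; p=c+r*gz+[0,0,dz]; print("target",p.round(4)); move(s,p,head,np.degrees(th))
E
python3 - <<'E'
from h import *
from plant import sense
s=sense(); print(s["opening"],s["grasp_force"],s["t"]); place(s,.33,.04)
E
```

```text
0.015691055873323454 39.991739988327026 7.7
target [ 0.5469 -0.3494  0.2185]
mm [-346.8    9.9   19.6] deg [ 0.2 19.   0. ] pos [ 0.4594 -0.0136  0.2375] F [-0.8  0.3 -3.2]
```

Request:
{"fn": "step_arm", "kwargs": {"moves": [-0.03,0.001,0,0,2,0,0,-0.08,0.003,0,0,5,0,0,-0.13,0.004,0,0,8,0,0,-0.18,0.005,0,0,11,0,0,-0.23,0.007,0,0,14,0,0,-0.28,0.008,0,0,16,0,0,-0.32,0.009,0.01,0,18,0,0,-0.34,0.01,0.02,0,19,0,0,-0.347,0.01,0.02,0,19,0,0,-0.347,0.01,0.02,0,19,0,0,-0.347,0.01,0.02,0,19,0,0,-0.347,0.01,0.02,0,19,0,0], "grip_force": 40}}

```text
t: 9.2
ee_pos: [0.5464, -0.3487, 0.2162]
orientation: [-1.785, -2.245, -0.299]
contact_force: [0.1, -0.6, -2.9]
opening: 0.0157
grasp_force: 40.0
```

```bash
python3 - <<'E'
from h import *
from plant import sense,camera
s=sense(); print(s["opening"],s["grasp_force"],s["t"]); place(s,.33,.01); 
t,c=camera("top"),camera("side"); np.savez("top2.npz",**t);np.savez("side2.npz",**c)
q=proj(c,[.537,-.3065,.13])[0].astype(int); print(q)
x,y=q-[55,65]; f=c["pixels"][y:y+110,x:x+110]; print(x,y)
cv2.imwrite("pics/c3.png",np.clip(cv2.resize(f,(594,594),interpolation=cv2.INTER_CUBIC)*1.6,0,255).astype(np.uint8))
E
```

```text
0.015706268569059195 39.991891980171204 9.2
target [ 0.5469 -0.3494  0.1885]
mm [-9.8  0.3 26. ] deg [ 0.  -0.1  0. ] pos [ 0.5464 -0.3487  0.2162] F [ 0.1 -0.6 -2.9]
[305 286]
250 221
```

View pics/c3.png

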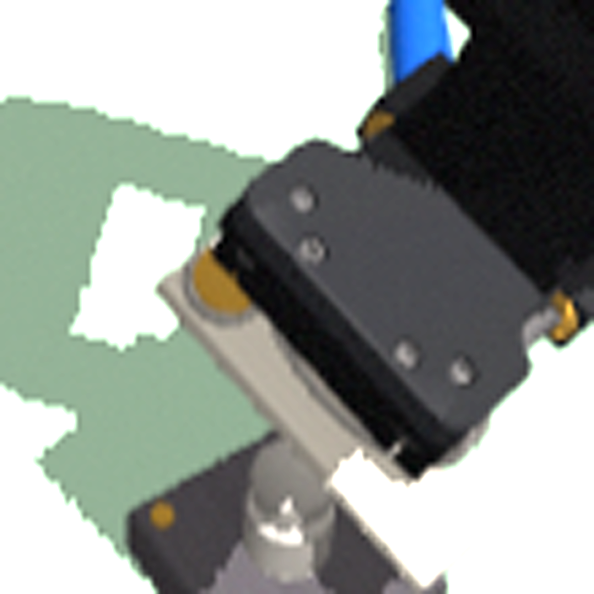

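The gripper hides the dial from the side camera. I'll turn the gauge about the vertical by +70° so its +y face looks at the camera from the side the gripper leans away from.

```bash
python3 - <<'E'
from h import *
from plant import sense
s=sense(); place(s,.33,.05,head=83.)
E
```

```text
target [ 0.5807 -0.3119  0.2285]
mm [30.9 41.8 -2.4] deg [ 22.7  -0.  -66.2] pos [ 0.5464 -0.349   0.2161] F [-0.6  0.5 -3.1]
```

Request:
{"fn": "step_arm", "kwargs": {"moves": [0.003,0.004,-0.002,2.3,0,-6.6,0,0.006,0.008,-0.0024,4.5,0,-13.2,0,0.009,0.013,-0.0024,6.8,0,-19.9,0,0.012,0.017,-0.0024,9.1,0,-26.5,0,0.015,0.021,-0.0024,11.4,0,-33.1,0,0.019,0.025,-0.0024,13.6,0,-39.7,0,0.022,0.029,-0.0024,15.9,0,-46.3,0,0.025,0.033,-0.0024,18.2,0,-53,0,0.028,0.038,-0.0024,20.4,0,-59.6,0,0.031,0.042,-0.0024,22.7,0,-66.2,0,0.031,0.042,-0.0024,22.7,0,-66.2,0,0.031,0.042,-0.0024,22.7,0,-66.2,0]}}

```text
t: 10.8
ee_pos: [0.5807, -0.3123, 0.2281]
orientation: [-0.176, -2.806, -0.031]
contact_force: [-0.5, 0.2, -2.7]
opening: 0.0155
grasp_force: 40.0
```

```bash
cat > look.py <<'E'
from h import *
from plant import sense,camera
import sys
n=sys.argv[1]; s=sense(); print(s["t"],np.round(s["ee_pos"],4),np.round(s["contact_force"],2),s["grasp_force"])
c=camera("side"); np.savez("side%s.npz"%n,**c); f=c["pixels"][221:331,250:360]
cv2.imwrite("pics/l%s.png"%n,np.clip(cv2.resize(f,(594,594),interpolation=cv2.INTER_CUBIC)*1.5,0,255).astype(np.uint8))
E
python3 look.py 3
```

```text
10.8 [ 0.5807 -0.3123  0.2281] [-0.52  0.17 -2.7 ] 39.99168634414673
```

View pics/l3.png

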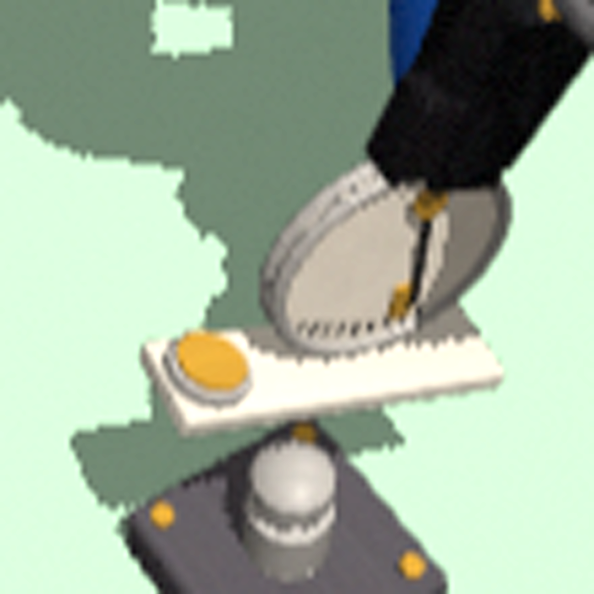

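The dial is now in clear view: pivot at (430,205), pointer tip near (415,310) and mark near (400,300). The pointer is just past the mark, so the tilt has to be reduced a little.

```bash
cat > dial.py <<'E'
from h import *
from plant import sense
import sys
n=sys.argv[1]; c=dict(np.load("side%s.npz"%n)); s=sense()
C=Ro.from_rotvec(s["orientation"]).as_matrix(); X,Y,Z=-C[:,0],-C[:,1],-C[:,2]
X=np.cross(Y,Z); O=np.array(s["ee_pos"])-.1158*Z
print("gauge x",X.round(3),"tilt",np.arcsin(X[2]).round(3),"O",O.round(4))
def g(uv,off):
    o,d=ray(c,uv); P=o+d*(Y@(O-o)+off)/(Y@d); return np.array([(P-O)@X,(P-O)@Z])*1e3
im=c["pixels"][221:331,250:360].astype(int); b,gr,r=im[...,0],im[...,1],im[...,2]
reg=np.zeros(b.shape,bool); x0,x1,y0,y1=map(int,sys.argv[2:6]); reg[y0:y1,x0:x1]=1
for nm,m,off in(("brass",(r-b>50)&reg,.003),("dark",(im.max(2)<60)&reg,.004)):
    k,lab,st,ce=cv2.connectedComponentsWithStats(m.astype(np.uint8))
    for i in range(1,k):
        if st[i,4]<5: continue
        print(nm,st[i].tolist(),"px",ce[i].round(1),"gauge mm",g(ce[i]+[250,221],off).round(1))
        if nm=="dark":
            for row in range(st[i,1],st[i,1]+st[i,3],3):
                q=np.argwhere((lab==i)[row]).mean(); print("  ",row,round(q,1),g((q+250,row+221),off).round(1))
E
python3 dial.py 3 66 90 33 62
# close-up data
python3 - <<'E'
import numpy as np
a=np.load("side3.npz")["pixels"][221+50:221+62,250+68:250+86].astype(int)
print("R");print(a[...,2]);print("B");print(a[...,0])
E
```

```text
gauge x [-0.938  0.118  0.325] tilt 0.331 O [ 0.5434 -0.3076  0.1185]
brass [77, 36, 6, 5, 17] px [79.2 38. ] gauge mm [-4.2 75.7]
brass [72, 52, 4, 7, 17] px [73.8 54.8] gauge mm [-12.2  36.1]
dark [72, 33, 18, 4, 42] px [81.6 33.9] gauge mm [-3.3 85.8]
   33 80.5 [-0.1 88.1]
   36 80.5 [-3.5 81.2]
dark [75, 41, 5, 16, 25] px [77.2 48. ] gauge mm [-10.4  53.2]
   41 78.5 [-5.  69.9]
   44 78.0 [-7.4 62.8]
   47 77.5 [-9.8 55.7]
   50 77.0 [-12.3  48.4]
   53 76.5 [-14.8  41. ]
   56 75.0 [-15.2  33.8]
R
[[135 135 134 134 135 135 135 134  64  17  90 135 132  85  85  85  84  84]
 [136 135 136 136 136 134 135 137  56  23 119 134 116  85  85  86  85  77]
 [135 135 136 137 135 142 150 135  46  31 135 133  85  86  84  84  77  63]
 [136 136 136 135 127 133 144 117  41  39 135 116  85  86  85  77  63  61]
 [137 136 135 134 115 101 102  97  27  63 134  85  86  82  75  62  60  82]
 [137 135 135 134 104  97 100  79  19  89 115  86  80  72  63  60  67 124]
 [136 135 136 134  78 101  98  56  85  85  83  80  69  62  62  72  85 125]
 [134 135 134 127  79 101 102  92 128  42  77  70  63  69  79  90
[... 513 characters left out ...]
 72  73  73  73  67  57]
 [117 118 117 116 105  63  39  30  15  33 115  99  74  74  73  67  58  56]
 [118 117 116 115  89  28  27  25  16  54 114  74  75  71  66  58  56  80]
 [118 117 116 115  74  27  27  19  15  77 100  75  70  65  58  54  63 126]
 [117 116 116 115  33  27  25  19  62  73  72  70  62  58  58  64  77 126]
 [115 117 115 104  23  29  30  51 102  39  67  64  57  62  71  80  84  84]
 [115 116 114  79  37  51  37  96 113  52  58  59  62  77  85  85  86  87]
 [ 93 105 114  55  85  96  77 137 124  61  64  70  76  85  85  85  84  84]
 [ 41 102 114  89 112 140 120 141 124  60  77  85  84  86  84  84  84  85]
 [ 90 121 128 131 118 141 124  97  97  75  85  86  84  85  85  85  86  85]]
```

```bash
cat >> dial.py <<'E'
piv=np.array([float(v) for v in sys.argv[6:8]]) if len(sys.argv)>7 else np.array([-1.7,79.5])
print("edges: mm, angle, radius")
for l in sys.stdin:
    u,v=map(float,l.split()); p=g((u+250,v+221),.003); d=p-piv; print(u,v,p.round(1),np.arctan2(-d[0],-d[1]).round(3),np.hypot(*d).round(1))
E
python3 dial.py 3 66 90 33 62 <<'E' | sed -n '/edges/,$p'
72.2 54
72.03 55
71.55 56
71.4 57
75.2 57
75.7 56
73.3 51.7
73.0 59
E
```

```text
edges: mm, angle, radius
72.2 54.0 [-7.8 38.5] 0.148 41.4
72.03 55.0 [-8.6 36. ] 0.159 44.0
71.55 56.0 [-8.8 33.6] 0.153 46.4
71.4 57.0 [-9.7 31.1] 0.163 49.0
75.2 57.0 [-18.1  29.9] 0.319 52.3
75.7 56.0 [-18.   32.3] 0.332 49.9
73.3 51.7 [-7.5 44. ] 0.162 36.0
73.0 59.0 [-15.7  25.4] 0.252 55.9
```

```bash
python3 - <<'E'
from h import *
from plant import sense
s=sense(); place(s,.24,.008,head=83.)
E
```

```text
target [ 0.569  -0.3104  0.1899]
mm [-1.2  0.5 39.9] deg [ 0.1 -5.2 -0.2] pos [ 0.5806 -0.3124  0.228 ] F [-0.5  0.1 -2.9]
```

Request:
{"fn": "step_arm", "kwargs": {"moves": [0,0,0.01,0,-1.3,0,0,0,0,0.02,0,-2.6,0,0,-0.001,0,0.03,0,-4,0,0,-0.0012,0.0005,0.038,0,-5.2,0,0,-0.0012,0.0005,0.04,0,-5.2,0,0,-0.0012,0.0005,0.04,0,-5.2,0,0,-0.0012,0.0005,0.04,0,-5.2,0,0,-0.0012,0.0005,0.04,0,-5.2,0,0,-0.0012,0.0005,0.04,0,-5.2,0,0,-0.0012,0.0005,0.04,0,-5.2,0,0]}}

```text
t: 12.1
ee_pos: [0.5692, -0.3102, 0.1898]
orientation: [-0.178, -2.897, -0.023]
contact_force: [-0.2, -0.0, -2.9]
opening: 0.0157
grasp_force: 40.0
```

```bash
python3 look.py 4
```

```text
12.1 [ 0.5692 -0.3102  0.1898] [-0.17 -0.04 -2.86] 39.99195456504822
```

View pics/l4.png

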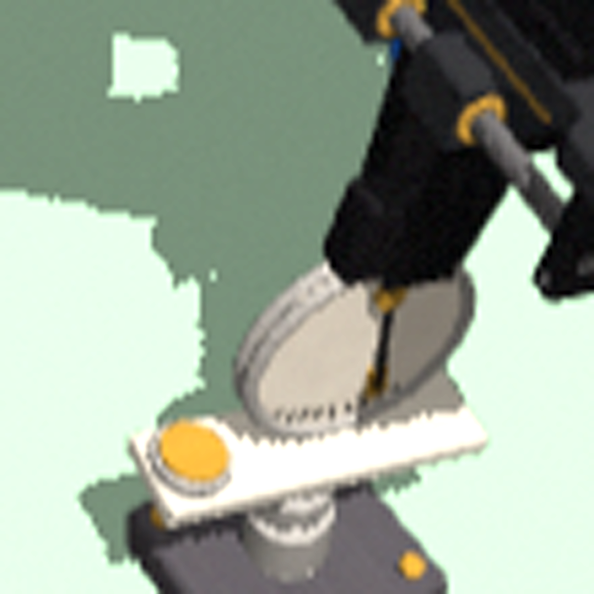

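The pointer, tip near (378,388), now overlies the mark at about (374,385). The stud at (290,510) sits under the middle of the foot.

```bash
python3 dial.py 4 60 85 50 76 </dev/null; python3 - <<'E'
import numpy as np
a=np.load("side4.npz")["pixels"][221+66:221+76,250+63:250+76].astype(int)
print("R");print(a[...,2]);print("B");print(a[...,0])
from h import *
from plant import sense
place(sense(),.24,-.0005,head=83.)
E
```

```text
gauge x [-0.964  0.119  0.238] tilt 0.24 O [ 0.5418 -0.3067  0.0773]
brass [70, 54, 4, 4, 9] px [71.2 55.4] gauge mm [-3.1 73.7]
dark [62, 50, 23, 5, 64] px [72.9 51.1] gauge mm [-1.5 85.6]
   50 73.0 [-0.7 88.4]
   53 72.5 [-2.5 80.9]
dark [69, 57, 4, 16, 28] px [70.5 65.1] gauge mm [-9.9 49.1]
   57 72.0 [-5.2 70.6]
   60 71.0 [-6. 63.]
   63 70.5 [-7.8 55.1]
   66 70.5 [-10.8  46.7]
   69 69.5 [-11.6  38.8]
   72 69.5 [-14.7  30.1]
edges: mm, angle, radius
R
[[143 142 141 143 143 142  80  10  41  90  90  90  90]
 [142 142 142 144 143 146  68  13  55  90  90  92  90]
 [142 144 144 142 142 133  66  12  57  90  90  90  90]
 [144 144 142 142 133  84  52  13  64  90  90  90  89]
 [144 143 144 143 120  67  31  20  74  90  83  90  82]
 [143 143 143 142 102  64  29  31  73  81  61  81  70]
 [142 142 142 122  74  66  52  48  82  74  59  66  66]
 [141 141 141  89  61  74  68  61  82  78  70  73  83]
 [142 114 140  82  42  81  71  67  69  70  72  93 103]
 [140  65 122  76  65  80  71  69  74  84  92 104 105]]
B
[[122 122 122 123 123 122  70  11  36  78  78  77  79]
 [122 122 122 124 123 106  54  12  37  77  77  78  79]
 [121 124 124 123 120  66  39   8  22  78  76  78  77]
 [125 124 123 123 110  24  15  11  31  78  77  77  77]
 [124 124 124 123  94  21  10   9  37  78  71  77  72]
 [124 123 123 122  76  18   9  12  35  70  53  72  65]
 [122 123 120 104  46  16  14  24  59  65  55  63  61]
 [121 121 120  76  39  36  42  47  73  71  65  67  74]
 [122  97 120  70  35  61  63  61  63  65  66  81  91]
 [120  57 104  66  59  71  65  64  66  76  82  92  93]]
target [ 0.569  -0.3104  0.1814]
mm [-1.9 -0.3  8.1] deg [ 0.1 -0.  -0. ] pos [ 0.5691 -0.3102  0.1898] F [-0.1  0.1 -3. ]
```

```bash
python3 - <<'E'
from h import *
from plant import sense
for z in(0.001,-.003,-.005): place(sense(),.232,z,head=83.)
E
```

```text
target [ 0.568  -0.3103  0.1832]
mm [-0.5 -0.3  6.7] deg [ 0.1 -0.5 -0. ] pos [ 0.5691 -0.3102  0.1898] F [-0.1  0.1 -3. ]
target [ 0.568  -0.3103  0.1792]
mm [-1.4 -0.3 10.6] deg [ 0.1 -0.5 -0. ] pos [ 0.5691 -0.3102  0.1898] F [-0.1  0.1 -3. ]
target [ 0.568  -0.3103  0.1772]
mm [-1.9 -0.3 12.5] deg [ 0.1 -0.5 -0. ] pos [ 0.5691 -0.3102  0.1898] F [-0.1  0.1 -3. ]
```

Request:
{"fn": "step_arm", "kwargs": {"moves": [-0.0002,-0.0002,0.003,0,-0.3,0,0,-0.0005,-0.0003,0.006,0,-0.5,0,0,-0.0007,-0.0003,0.0077,0,-0.5,0,0,-0.001,-0.0003,0.009,0,-0.5,0,0,-0.0013,-0.0003,0.01,0,-0.5,0,0,-0.0014,-0.0003,0.0106,0,-0.5,0,0,-0.0014,-0.0003,0.0106,0,-0.5,0,0,-0.0014,-0.0003,0.0106,0,-0.5,0,0]}}

```text
t: 13.15
ee_pos: [0.568, -0.3104, 0.1792]
orientation: [-0.179, -2.905, -0.023]
contact_force: [-0.5, 0.4, -0.6]
opening: 0.0158
grasp_force: 40.0
```

```bash
python3 - <<'E'
from h import *
from plant import sense
place(sense(),.232,-.005,head=83.)
E
```

```text
target [ 0.568  -0.3103  0.1772]
mm [-0.5  0.1  2. ] deg [ 0.1  0.  -0. ] pos [ 0.568  -0.3104  0.1792] F [-0.5  0.4 -0.6]
```

Request:
{"fn": "step_arm", "kwargs": {"moves": [-0.0002,0,0.001,0,0,0,0,-0.0005,0,0.002,0,0,0,0,-0.0005,0,0.002,0,0,0,0,-0.0005,0,0.002,0,0,0,0,-0.0005,0,0.002,0,0,0,0,-0.0005,0,0.002,0,0,0,0,-0.0005,0,0.002,0,0,0,0,-0.0005,0,0.002,0,0,0,0,-0.0005,0,0.002,0,0,0,0,-0.0005,0,0.002,0,0,0,0]}}

```text
t: 14.4
ee_pos: [0.568, -0.3104, 0.1771]
orientation: [-0.179, -2.905, -0.023]
contact_force: [-0.8, 0.2, 0.5]
opening: 0.016
grasp_force: 40.0
```

```bash
python3 look.py 5; python3 dial.py 5 60 85 50 80 </dev/null; python3 - <<'E'
import numpy as np
a=np.load("side5.npz")["pixels"][221+66:221+84,250+61:250+76].astype(int)
print("R");print(a[...,2]);print("B");print(a[...,0])
E
```

```text
14.4 [ 0.568  -0.3104  0.1771] [-0.8   0.22  0.52] 39.99232828617096
gauge x [-0.966  0.119  0.229] tilt 0.231 O [ 0.5416 -0.307   0.0643]
brass [69, 59, 2, 4, 6] px [69.5 60.5] gauge mm [-1.6 74.2]
dark [60, 50, 25, 10, 194] px [71.7 53.5] gauge mm [ 1.2 93. ]
   50 72.0 [  3.8 102. ]
   53 72.0 [ 1.1 94.2]
   56 71.5 [-0.6 86.6]
   59 71.2 [-2.9 78.7]
dark [68, 62, 4, 16, 26] px [69.3 69.6] gauge mm [-9.  50.3]
   62 70.5 [-4.2 70.9]
   65 70.0 [-6.  62.9]
   68 69.5 [-7.8 54.7]
   71 69.0 [-9.7 46.4]
   74 68.5 [-11.6  38. ]
   77 69.0 [-15.8  28.7]
edges: mm, angle, radius
R
[[144 143 142 143 142 142 142 142  61  18  81  90  91  89  90]
 [143 143 143 142 142 142 144 142  42  20  91  93  91  90  90]
 [144 144 144 143 144 143 146 143  30  26  92  91  92  90  90]
 [145 146 144 144 145 145 145 123  23  34  91  91  90  91  91]
 [145 147 146 145 146 146 142  90  10  43  90  91  91  92  91]
 [146 146 145 145 145 145 144  81  11  60  92  92  91  92  91]
 [146 145 145 145 146 144 122  70  12  64  89  92  92  93  92]
 [146 146 146 146 145 143  81  57  18  64  88  91  91  92  90]
 [146 146 
[... 1057 characters left out ...]
0  80]
 [125 125 126 126 124 122  40  15  13  25  72  78  79  80  79]
 [126 125 126 126 124 122  16   8   9  23  79  80  79  76  71]
 [126 126 126 125 125 101  18  10  12  29  79  67  76  69  62]
 [125 127 125 124 106  63  18  12  16  44  78  41  73  61  65]
 [126 125 124 123  78  55  20  35  24  61  71  53  66  69  78]
 [125 123 112 102  78  39  56  62  54  73  64  65  66  82  93]
 [100 124  77  72  78  44  78  73  71  67  69  75  82  93  96]
 [ 74 123  71  77  77  65  71  67  71  77  84  95  96  94  96]
 [116 132 126 121  71  68  72  66  86  95  97  95  95  95  97]
 [141 139 144 141  69  77  85  83  95  94  96 136 134 134 136]
 [133 123 123 105  86  95  97 134  97 134 137 171 171 171 171]]
```

View pics/l5.png

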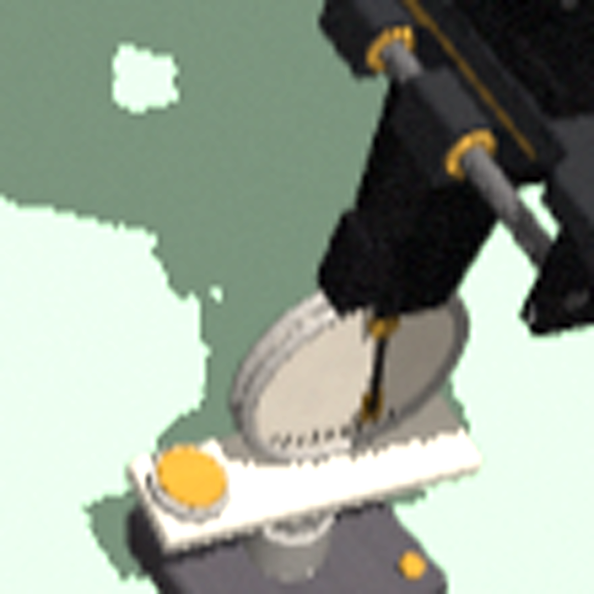

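The pointer at col 68.6 is centred on the mark, whose edges are at cols 66.5 and 70.5 in row 74. The push is about 3.4 N, so the stud is about 5 mm down. I'll let it settle for a second, then hand in.

Request:
{"fn": "step_arm", "kwargs": {"moves": [0,0,0,0,0,0,0,0,0,0,0,0,0,0,0,0,0,0,0,0,0,0,0,0,0,0,0,0,0,0,0,0,0,0,0,0,0,0,0,0,0,0,0,0,0,0,0,0,0,0,0,0,0,0,0,0]}}

```text
t: 15.45
ee_pos: [0.568, -0.3104, 0.177]
orientation: [-0.179, -2.905, -0.023]
contact_force: [-0.3, -0.3, 0.5]
opening: 0.0156
grasp_force: 40.0
```

```bash
python3 -c "
from plant import hand_in
print(hand_in())"
```

```text
the job is handed in; nothing more can be done
None
```

I handed the job in at about 15.5 s with the tester on and the gauge held steady on the stud, pressed about 5 mm down by the force reading, its pointer centred on the mark in the last picture; no verdict came back.

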